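# Tip the castings into the tub

## Task

Empty the tip tray on the goldsmith's bench: swing the gate across its mouth fully open, then work the tray's lever to tip the tray so that all four brass castings slide off into the wooden tub below. Then lower the tray gently until it lies fully down again (do not let it drop), leave the gate fully open with the castings resting in the tub, and do not disturb the jar, the felt wheel and the loose cap nearby.

Things in the scene. Friction and masses are not known exactly. Their poses are not given: they have to be found in the camera images.
- stand: Dark steel stand of the tip tray, fixed to the bench, 200 mm wide (its x). Origin: on the bench straight below the middle of the tray's lip and hinge line. Its x runs along the hinge line away from the robot (lever at -x, gate pin at +x); its y points from the tray out over the tub; z up. The tray lies at y from -185 to 0 mm.
- hinge (a point): Middle of the tray's hinge line, 130 mm above the bench at the stand's x = y = 0; the hinge line runs along the stand's x.
- tray (a joint): Tip angle of the aluminium tray (140 mm wide, 185 mm long, floor 130 mm above the bench, rims 26 mm high on three sides, open at the lip) about its hinge line at the lip. 0: lying level, at rest; grows as the rear end rises and the floor slopes down towards the tub; stop at 1.05 rad. It falls back under its weight if let go.
- tray_grip (a point): Centre of the black round hand grip (24 mm thick, 56 mm long along the hinge line) ending the tray's lever, on the robot's side. The lever is a 10 mm rod, 135 mm from hinge line to this point, at the stand's x = -112 mm; with the tray level it leans 0.45 rad from upright, away from the tub. It turns with the tray: pushing it over towards the tub tips the tray.
- gate (a joint): Angle of the gate, a steel blade 158 mm long, 117 to 165 mm above the bench, swinging on an upright pin at the far corner of the tray's mouth, just outside the lip. 0: shut, across the mouth, pointing to the stand's -x; 1.571: fully open, pointing to the stand's +y over the tub's far side. Opens clockwise seen from above, has stops at both ends and stays where it is left.
- gate_pin (a point): On the gate's pin axis (upright), at the height of its handle, 197 mm above the bench; at the stand's x = 92, y = 10 mm.
- gate_grip (a point): Push point on the gate's handle: a black round bar, 14 mm thick, 95 mm long from the pin, right above the blade and in line with it; this point is on the bar's centre line, 65 mm from the pin axis, 197 mm above the bench. About 25 mm is free between the bar and the blade.
- tub: A loose open plywood tub, 200 x 190 x 85 mm (its x, y, z), walls and floor 8 mm, 0.8 kg, standing with its near edge under the tray's lip. Origin: centre of its underside; axes nearly along the stand's.
- button_a: A chunky brass casting button: a disc 40 mm across at the foot, tapering above 9 mm to 26 mm across at the top, 20 mm tall, 0.18 kg. Starts flat on the tray. Origin: centre of its underside.
- button_b: A chunky brass casting button: a disc 40 mm across at the foot, tapering above 9 mm to 26 mm across at the top, 20 mm tall, 0.18 kg. Starts flat on the tray. Origin: centre of its underside.
- bar_a: A short cast brass bar, 24 x 60 x 16 mm (its x, y, z), 0.19 kg. Starts flat on the tray. Origin: centre of its underside.
- bar_b: A short cast brass bar, 24 x 60 x 16 mm (its x, y, z), 0.19 kg. Starts flat on the tray. Origin: centre of its underside.
- jar: Bystander: a clear plastic flux jar with a white screw lid, 60 mm across, 52 mm tall, beside the tub on the side away from the robot. Origin: centre of its underside.
- felt_wheel: Bystander: a brown felt polishing wheel lying flat, 76 mm across, 36 mm tall, 28 mm hole, beside the tub on the robot's side. Origin: centre of its underside.
- cap: Bystander: a loose white plastic jar cap, 60 mm across, 12 mm tall, beside the stand on the side away from the robot. Origin: centre of its underside.
Mind the look-alikes: they are no part of the job. Leave any orange or turquoise look-alike of the bar_a alone.

How it is judged:
On the way, in this order (a step that is already met when the one before it is completed fails the run):
1. the gate is swung fully open (past 1.35 rad) (value of joint gate above 1.35 rad), for 0.1 s.
2. with the tray tipped (past 0.25 rad), all four castings lie in the tub (x of button_a in the frame of tub between -0.095 and 0.095 m and y of button_a in the frame of tub between -0.09 and 0.09 m and z of button_a in the frame of tub between -0.005 and 0.08 m and x of button_b in the frame of tub between -0.095 and 0.095 m and y of button_b in the frame of tub between -0.09 and 0.09 m and z of button_b in the frame of tub between -0.005 and 0.08 m and x of bar_a in the frame of tub between -0.095 and 0.095 m and y of bar_a in the frame of tub between -0.09 and 0.09 m and z of bar_a in the frame of tub between -0.005 and 0.08 m and x of bar_b in the frame of tub between -0.095 and 0.095 m and y of bar_b in the frame of tub between -0.09 and 0.09 m and z of bar_b in the frame of tub between -0.005 and 0.08 m and value of joint tray above 0.25 rad), for 0.1 s.
At the end, for the whole second after the job is handed in: All four castings rest in the tub (inside its walls, below its rim, slower than 0.03 m/s), the tray lies down (tip angle under 0.05 rad) and the gate is open (over 1.35 rad) (x of button_a in the frame of tub between -0.095 and 0.095 m and y of button_a in the frame of tub between -0.09 and 0.09 m and z of button_a in the frame of tub between -0.005 and 0.08 m and x of button_b in the frame of tub between -0.095 and 0.095 m and y of button_b in the frame of tub between -0.09 and 0.09 m and z of button_b in the frame of tub between -0.005 and 0.08 m and x of bar_a in the frame of tub between -0.095 and 0.095 m and y of bar_a in the frame of tub between -0.09 and 0.09 m and z of bar_a in the frame of tub between -0.005 and 0.08 m and x of bar_b in the frame of tub between -0.095 and 0.095 m and y of bar_b in the frame of tub between -0.09 and 0.09 m and z of bar_b in the frame of tub between -0.005 and 0.08 m and linear speed of each of button_a, button_b, bar_a, bar_b below 0.03 m/s and value of joint tray below 0.05 rad and value of joint gate above 1.35 rad); the robot touches nothing.
It fails at once if the tray is dropped (falls back faster than 3 rad/s) (velocity of joint tray below -3 rad/s).
It fails at once if the jar is shifted by more than 30 mm (distance of jar from where it was at the start of the episode above 0.03 m).
It fails at once if the felt wheel is shifted by more than 30 mm (distance of felt_wheel from where it was at the start of the episode above 0.03 m).
It fails at once if the cap is shifted by more than 30 mm (distance of cap from where it was at the start of the episode above 0.03 m).
It also fails if it takes over 56 s, if anything falls off the work surface, if the arm or the gripper's body presses on something with over 40 N, if the wrist force passes 120 N, or if a joint passes its speed limit or range.

## Robot

A 6-joint arm with a two-finger parallel gripper is mounted at the origin on the work surface. World frame = base frame: x ahead of the robot, y to its left, z up, the work surface at z = 0. Lengths are in m, angles in rad, forces in N, time in s.
With the tool pointing down it reaches from about 0.275 to 0.75 m from the base axis. Payload 10.2 kg.
Tool frame: the origin (TCP) lies at the very end of the fingers, on their centre line; the grasp point (between the pads) lies bot.hold_point_z behind it (bot.hold_point_z is the distance from the TCP to the grasp point, in m); z points along the fingers, y is the line along which they close (so a half turn about z gives the same grasp; the last joint's range is limited). The gripper opens to 85 mm and grips with 20 to 120 N. Pads are 22 mm wide; open, the fingers measure 114 mm over their backs; the gripper's body (76 mm by 85 mm) begins 54 mm behind the grasp point. The pads swing forward as they close: fully open they stand 13 mm farther back than shut.
Start: joints at [-0.223, 0.313, 1.498, -0, 1.331, -0.223], TCP at [0.525, -0, 0.231] pointing down, gripper open.
Joint ranges: [-2.94, 2.94], [-0.97, 2.17], [0.19, 2.56], [-1.23, 4.37], [0.02, 3.11], [-2.88, 2.88]. Speed limits (rad/s): [2.39, 2.39, 3.01, 3.14, 3.14, 3.14].

## Interface

Orientations are given as a unit quaternion [x, y, z, w].
In Python, from rig import bot gives the robot as it stands.
- The arm moves only by the tool send_rows, never from a script. Its argument "series" is a list of rows, each a list of 3 entries, a list of its own where there are three numbers: the finger opening in mm, from 0 to 85.4, then the shift along the tool's x, y, z in mm, then the turn, a rotation vector about the tool's x, y, z in degrees. In form: [[claw, [dx, dy, dz], [wx, wy, wz]], ...]. A call has 1 to 12 rows; each row shifts and turns the commanded pose from where the row before left it, along the tool's axes as they then stand; what a row does not reach is not made up. A row lasts 1/12 s, in which the tool goes at most 41.7 mm and 7.16 degrees, less where a joint would pass 70% of its speed; a pose out of reach is approached as far as the arm can. A call is refused whole if a number of a shift passes 41.7 or a number of a turn 7.16, either way. A call with a gripper value outside its range is refused whole. The fingers move at their own pace and stop on an object; the grip force is fixed at half the most. Time passes only in rows, so rows that do not move let the fingers close. It gives the time, the measured TCP pose, the force, the opening and the grip force at its end, in the units of the state.
- bot.get_obs(): the state, without advancing time (a new reading comes with each control period).
- bot.capture(name): name is "scene" or "side" or "wrist"; returns the picture (384x512x3 uint8, red, green, blue); there is no depth.
- bot.get_calibration(name): a dict with "K" (3x3 intrinsics, pixels), "k1" (the pictures are not rectified: a ray, as slopes to the right and down, at radius r is drawn at 1 + k1 r^2 times it, then the intrinsics apply), "rvec" (rotation vector, rad) and "tvec" (3), from world to camera coordinates, as OpenCV has them. Camera axes: x right, y down, z forward; pixel columns grow to the right and rows downward; lengths in m; the calibration is good to about 2 mm. A picture is of the moment at which its call begins: read the wrist's pose just before it. get_calibration takes no time and is no camera call; for the wrist camera it gives the pose at the moment of the call.
- bot.close_job(): hands the job in; it is judged then, once.
The state is a dict: "clock": time; "joints": joint angles; "joint_vel": joint speeds; "joint_efforts": joint torques, N m; "position": TCP position; "orientation": TCP orientation; "contact_force": force on the tool from outside, world axes, zero at the start; "torque": the same for the moment, N m; "grip_width": finger opening in m; "grip_force": force on a finger pad.
Only numpy, scipy, OpenCV 4.12 (cv2) and the standard library are available. Lean on these libraries where they do the work, as an engineer would, in place of code of your own. Each camera call takes 0.05 s, during which the arm holds its last target. There are 200 camera calls.

## Working session

There is one attempt and no reset: what is moved stays moved. The work goes in short steps, Python scripts to look and compute and a tool call to move; the robot and the scene stay as the last step left them, time stands still between calls to the robot, and variables do not carry over. Pictures are saved under pics/ and viewed, at most 10 in all, crops included, and the job is handed in when it is done.

Besides the shell and the picture viewer there is one more tool, called after "Call:" as name([rows], argument=value, ...), one row to a line, values as JSON. send_rows: Moves the arm, as the interface text tells. Its arguments: {"type":"object","properties":{"series":{"type":"array","items":{"type":"array"}}},"required":["series"]}

```bash
mkdir -p pics
python3 - <<'E'
from rig import bot
import cv2,numpy as np
a=bot.capture("scene");b=bot.capture("side")
for n,i in(("scene",a),("side",b)):
    cv2.imwrite(f"pics/{n}0.png",cv2.resize(i[:,:,::-1],(800,600),interpolation=cv2.INTER_CUBIC))
    print(n,bot.get_calibration(n))
print(bot.get_obs(),bot.hold_point_z)
E
```

```text
scene {'K': array([[359.0573747 ,   0.        , 249.53237029],
       [  0.        , 359.0573747 , 185.35459935],
       [  0.        ,   0.        ,   1.        ]]), 'k1': -0.010864942257054136, 'rvec': array([ 2.13581901,  0.73002219, -0.38245355]), 'tvec': array([-0.4397839 , -0.10256252,  1.29416682])}
side {'K': array([[388.64190731,   0.        , 254.85234536],
       [  0.        , 388.64190731, 192.86461322],
       [  0.        ,   0.        ,   1.        ]]), 'k1': -0.07023402027104879, 'rvec': array([ 2.24456673, -0.81834894,  0.33971014]), 'tvec': array([-0.468954  ,  0.36793042,  0.63194557])}
{'clock': 0.1, 'joints': array([-2.23371756e-01,  3.13393336e-01,  1.49835466e+00, -4.32669870e-06,
        1.33099296e+00, -2.23418253e-01]), 'joint_vel': array([ 0.00074634, -0.00308788, -0.00209071,  0.00088465,  0.00086438,
       -0.00296421]), 'joint_efforts': array([ 2.30574413e-03, -4.12899542e+01, -2.60142785e+01, -1.81123951e-04,
        3.02137116e-03,  1.15447833e-05]), 'position': array([5.24774102e-01, 5.28775442e-05, 2.30795094e-01]), 'orientation': array([ 7.07089861e-01,  7.07123468e-01, -3.07731507e-04, -4.84718614e-04]), 'contact_force': array([ 0.61491182, -0.73563192, -0.8227418 ]), 'torque': array([ 0.00701002,  0.02245799, -0.01863545]), 'grip_force': 0.0, 'grip_width': 0.08545828762454816} 0.0187
```

View pics/scene0.png

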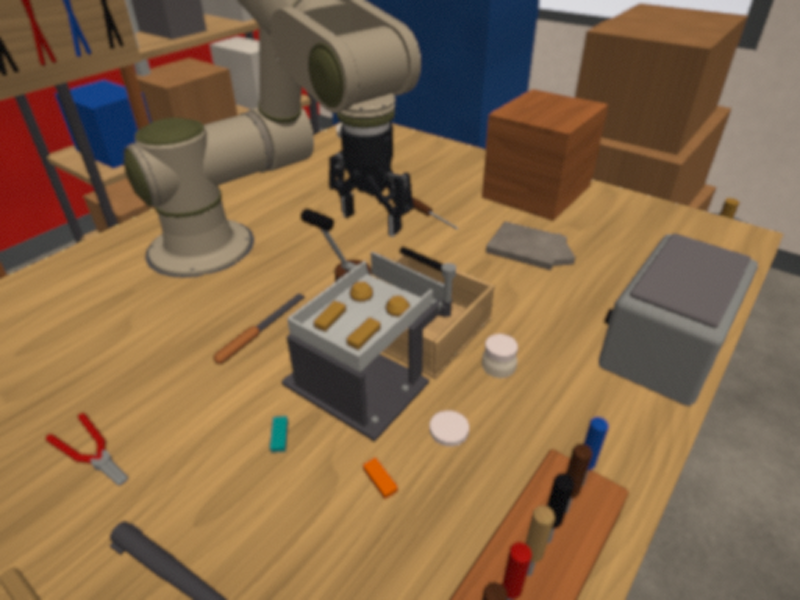

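View pics/side0.png

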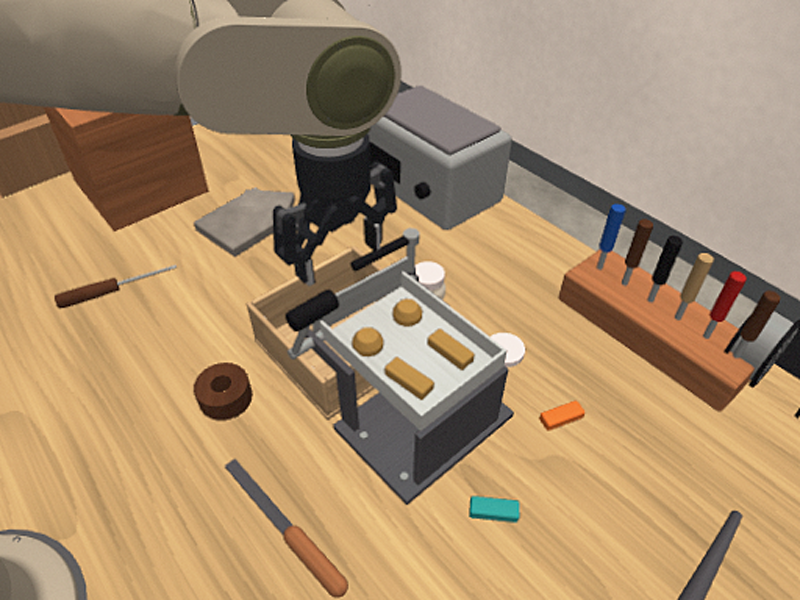

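Scene view: lever grip at about (317,219), gate pin top at (449,267), gate bar end at (402,250). Side view: grip (313,309), pin (411,236), bar end (353,266). Castings sit on the tray. The orange and turquoise bars on the bench are the look-alikes: scene (380,478) and (279,434), side (562,415) and (494,508).

```bash
cat > h.py <<'E'
from rig import bot
import numpy as np,cv2
from scipy.optimize import least_squares
from scipy.spatial.transform import Rotation as R
C={n:bot.get_calibration(n) for n in("scene","side")}
def proj(n,P):
    c=C[n];p=cv2.projectPoints(np.atleast_2d(np.float64(P)),c["rvec"],c["tvec"],c["K"],np.array([c["k1"],0,0,0]))[0][:,0]
    return p/0.64
def tri(a,b):
    s=least_squares(lambda P:np.r_[proj("scene",P)[0]-a,proj("side",P)[0]-b],[.5,0,.1]);return s.x,s.fun.round(1)
E
python3 - <<'E'
from h import *
pts={"grip":((317,219),(313,309)),"pintop":((449,267),(411,236)),"barend":((402,250),(353,266)),"felt":None,
"basefar":((374,437),(409,502)),"baseR":((427,380),(512,413)),"jar":((502,343),(430,270)),"cap":((449,426),(508,348)),
"trayrearfar":((357,363),(505,353)),"trayrearnear":((290,322),(418,414))}
for k,v in pts.items():
    if v: print(k,*tri(*v))
# stand pose fit
G=[-.112,-.0587,.2516];B=[-.003,.010,.197];
rf=[.070,-.185,.156];rn=[-.07,-.185,.156]
obs=[(G,pts["grip"]),(B,pts["barend"]),(rf,pts["trayrearfar"]),([.092,.010,.205],pts["pintop"])]
def W(q,P):return np.r_[q[:2],0]+R.from_euler('z',q[2]).apply(P)
f=lambda q:np.concatenate([np.r_[proj("scene",W(q,P))[0]-o[0],proj("side",W(q,P))[0]-o[1]] for P,o in obs])
s=min((least_squares(f,[.5,-.1,y]) for y in(0,1.5,3,-1.5)),key=lambda s:s.cost)
print(s.x,s.fun.round(1))
E
```

```text
grip [ 0.45630438 -0.04663502  0.25177468] [-0.1  0.2 -0.  -0.1]
pintop [0.65719435 0.02755562 0.20012401] [-0.8  1.3 -0.4 -1.2]
barend [0.56482272 0.03188099 0.19488982] [ 0.1 -0.1  0.   0.1]
basefar [ 0.55376532 -0.0831202  -0.2143219 ] [-10.9  11.4  -6.3 -11.7]
baseR [ 0.68083991 -0.12939084  0.02850005] [-27.9  32.8 -17.8 -35.4]
jar [0.74128876 0.07361017 0.05610354] [-0.2  0.3 -0.1 -0.3]
cap [ 0.7487375  -0.09489061  0.01232551] [-0.7  0.9 -0.5 -1. ]
trayrearfar [ 0.64048562 -0.16826367  0.14600446] [ 1.5 -1.8  0.9  1.8]
trayrearnear [ 0.50271205 -0.16535389  0.14659178] [ 1.1 -1.3  0.5  1.1]
[0.56684832 0.01442121 0.01106375] [ 0.  -0.2 -1.3 -0.2 -3.3  0.6  2.9  2.3 -0.5 -6.8  2.  -2.1 -0.5 -0.3
  1.5 -3.8]
```

Call:
send_rows([
  [0,[-4,20,0],[0,0,0]],
  [0,[-4,25,0],[0,0,0]],
  [0,[0,25,0],[0,0,0]],
  [0,[0,0,0],[0,0,0]],
  [0,[0,0,0],[0,0,0]],
  [0,[0,0,20],[0,0,0]],
  [0,[0,0,20],[0,0,0]],
  [0,[0,0,11],[0,0,0]],
  [0,[0,0,0],[0,0,0]],
])

```text
clock: 0.85
position: [0.5934, -0.0077, 0.1781]
orientation: [0.707, 0.707, -0.001, -0.002]
contact_force: [-0.0, -0.5, 0.0]
grip_width: 0.0003
grip_force: 0.0
```

Run:
```python
from h import *
w=bot.capture("wrist");s=bot.capture("side")[100:250,130:330]
cv2.imwrite("pics/w1.png",np.hstack([cv2.resize(w,(400,300)),cv2.resize(s,(400,300),interpolation=2)])[:,:,::-1])
```

```text
(no output)
```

View pics/w1.png

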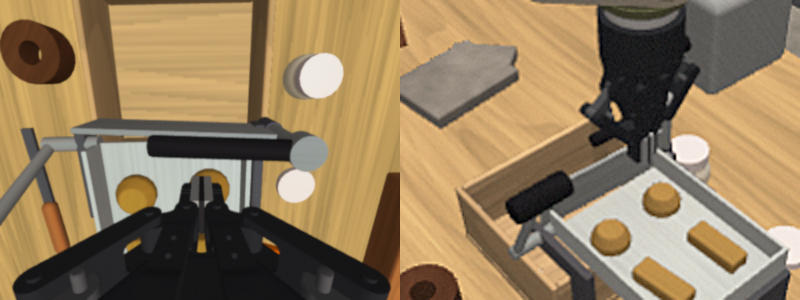

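Left half (wrist view): the shut fingers at (203,190) stand on the tray side of the gate bar, which runs from (150,147) to (310,152). The way is clear to push.

Call:
send_rows([
  [0,[8,1,0],[0,0,0]],
  [0,[7,1,0],[0,0,0]],
  [0,[7,-1,0],[0,0,0]],
  [0,[7,0,0],[0,0,0]],
  [0,[7,0,0],[0,0,0]],
  [0,[8,0,0],[0,0,0]],
  [0,[8,2,0],[0,0,0]],
  [0,[8,2,0],[0,0,0]],
  [0,[7,4,0],[0,0,0]],
  [0,[8,5,0],[0,0,0]],
  [0,[6,7,0],[0,0,0]],
  [0,[6,7,0],[0,0,0]],
])

```text
clock: 1.95
position: [0.6226, 0.0791, 0.1809]
orientation: [0.707, 0.707, -0.001, 0.0]
contact_force: [-5.1, -5.7, 2.3]
grip_width: 0.0
grip_force: 3.1
```

Call:
send_rows([
  [0,[4,8,0],[0,0,0]],
  [0,[4,9,0],[0,0,0]],
  [0,[0,5,0],[0,0,0]],
  [0,[0,4,0],[0,0,0]],
  [0,[0,0,0],[0,0,0]],
])

```text
clock: 2.37
position: [0.6356, 0.0854, 0.1806]
orientation: [0.707, 0.707, -0.017, -0.012]
contact_force: [-91.6, -19.3, 35.1]
grip_width: -0.0002
grip_force: 47.5
```

Run:
```python
from h import *
w=bot.capture("wrist");s=bot.capture("side")[100:250,130:330]
cv2.imwrite("pics/w2.png",np.hstack([cv2.resize(w,(400,300)),cv2.resize(s,(400,300),interpolation=2)])[:,:,::-1])
```

```text
(no output)
```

View pics/w2.png

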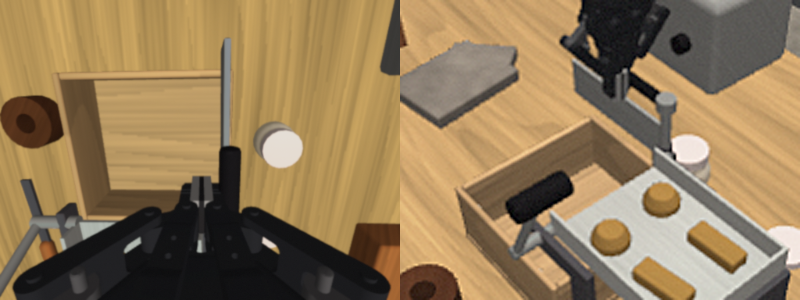

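Gate fully open: the blade points along +y at (228,100) in the wrist half. The push against the stop is hard, so I back off and go round to the lever's rear side.

Call:
send_rows([
  [0,[0,-15,0],[0,0,0]],
  [0,[0,-20,0],[0,0,0]],
  [0,[0,0,-30],[0,0,0]],
  [0,[0,0,-30],[0,0,0]],
  [0,[0,0,-30],[0,0,0]],
  [0,[0,0,-30],[0,0,0]],
  [0,[-24,-23,0],[0,0,0]],
  [0,[-25,-23,0],[0,0,0]],
  [0,[-25,-24,0],[0,0,0]],
  [0,[-25,-24,0],[0,0,0]],
  [0,[-25,-24,0],[0,0,0]],
  [0,[-25,-24,0],[0,0,0]],
])

```text
clock: 3.47
position: [0.4707, -0.0621, 0.3007]
orientation: [0.707, 0.707, 0.0, 0.0]
contact_force: [0.1, -1.1, 0.0]
grip_width: 0.0
grip_force: 0.0
```

Call:
send_rows([
  [0,[-24,-24,0],[0,0,0]],
  [0,[0,0,0],[0,0,0]],
  [0,[0,0,20],[0,0,0]],
  [0,[0,0,25],[0,0,0]],
  [0,[0,0,20],[0,0,0]],
  [0,[0,0,0],[0,0,0]],
])

```text
clock: 3.97
position: [0.4469, -0.0847, 0.2325]
orientation: [0.707, 0.707, -0.001, -0.003]
contact_force: [-0.9, 0.6, -0.3]
grip_width: -0.0003
grip_force: 0.0
```

Run:
```python
from h import *
w=bot.capture("wrist");s=bot.capture("side")[100:250,130:330]
cv2.imwrite("pics/w3.png",np.hstack([cv2.resize(w,(400,300)),cv2.resize(s,(400,300),interpolation=2)])[:,:,::-1])
```

```text
(no output)
```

View pics/w3.png

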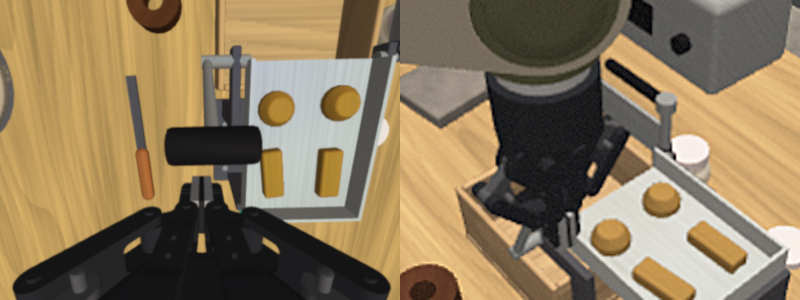

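The fingers (200,195) stand right behind the lever's black grip (212,146). Now push slowly towards the tub.

Call:
send_rows([
  [0,[9,0,0],[0,0,0]],
  [0,[6,0,0],[0,0,0]],
  [0,[5,0,0],[0,0,0]],
  [0,[5,0,0],[0,0,0]],
  [0,[5,0,0],[0,0,0]],
  [0,[5,0,0],[0,0,0]],
  [0,[5,0,0],[0,0,0]],
  [0,[5,0,0],[0,0,0]],
  [0,[5,0,0],[0,0,0]],
  [0,[5,0,0],[0,0,0]],
  [0,[5,0,0],[0,0,0]],
  [0,[5,0,0],[0,0,0]],
])

```text
clock: 5.07
position: [0.4488, -0.0216, 0.2372]
orientation: [0.707, 0.707, -0.0, 0.003]
contact_force: [-1.7, -9.0, 5.0]
grip_width: -0.0
grip_force: 4.2
```

Call:
send_rows([
  [0,[5,0,0],[0,0,0]],
  [0,[5,0,0],[0,0,0]],
  [0,[5,0,0],[0,0,0]],
  [0,[5,0,0],[0,0,0]],
  [0,[5,0,0],[0,0,0]],
  [0,[5,0,0],[0,0,0]],
  [0,[5,0,0],[0,0,0]],
  [0,[5,0,0],[0,0,0]],
  [0,[5,0,0],[0,0,0]],
  [0,[5,0,1],[0,0,0]],
  [0,[5,0,1],[0,0,0]],
  [0,[5,0,1],[0,0,0]],
])

```text
clock: 6.07
position: [0.448, 0.0395, 0.2325]
orientation: [0.707, 0.707, 0.0, 0.0]
contact_force: [-0.6, -2.7, -1.2]
grip_width: 0.0003
grip_force: 1.2
```

Call:
send_rows([
  [0,[5,0,0],[0,0,0]],
  [0,[5,0,0],[0,0,0]],
  [0,[3,0,0],[0,0,0]],
  [0,[0,0,0],[0,0,0]],
  [0,[0,0,0],[0,0,0]],
  [0,[0,0,0],[0,0,0]],
])

```text
clock: 6.57
position: [0.4481, 0.052, 0.2325]
orientation: [0.707, 0.707, 0.0, 0.0]
contact_force: [-1.2, -1.2, 1.1]
grip_width: -0.0
grip_force: 0.7
```

Run:
```python
from h import *
w=bot.capture("scene")[120:270,150:350];s=bot.capture("side")[100:280,130:330]
cv2.imwrite("pics/w4.png",np.hstack([cv2.resize(w,(400,300)),cv2.resize(s,(400,360),interpolation=2)[:300]])[:,:,::-1])
```

```text
(no output)
```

View pics/w4.png

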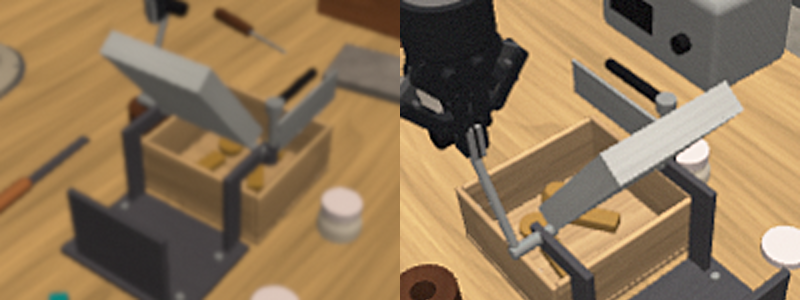

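Run:
```python
from h import *
w=bot.capture("scene")[170:240,215:305];s=bot.capture("side")[180:250,170:260]
w,s=[cv2.resize(i,(400,311),interpolation=2) for i in(w,s)]
cv2.imwrite("pics/w5.png",np.hstack([w,s])[:,:,::-1])
```

```text
(no output)
```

View pics/w5.png

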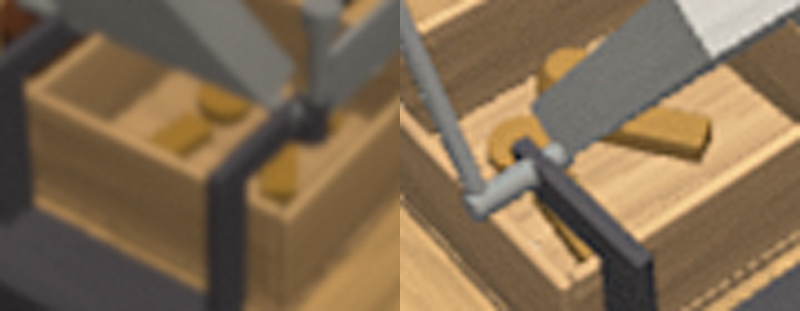

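All four castings are in the tub. In the right half, the buttons are at (515,145) and (560,70) and the bars at (665,130) and (563,225). Now lower slowly by retreating.

Call:
send_rows([
  [0,[-3,0,0],[0,0,0]],
  [0,[-5,0,0],[0,0,0]],
  [0,[-5,0,0],[0,0,0]],
  [0,[-5,0,-1],[0,0,0]],
  [0,[-5,0,-1],[0,0,0]],
  [0,[-5,0,-1],[0,0,0]],
  [0,[-5,0,0],[0,0,0]],
  [0,[-5,0,0],[0,0,0]],
  [0,[-5,0,0],[0,0,0]],
  [0,[-5,0,0],[0,0,0]],
  [0,[-5,0,0],[0,0,0]],
  [0,[-5,0,0],[0,0,0]],
])

```text
clock: 7.77
position: [0.448, -0.0066, 0.2352]
orientation: [0.707, 0.707, 0.0, 0.0]
contact_force: [1.0, -1.2, -0.7]
grip_width: 0.0
grip_force: 0.9
```

Call:
send_rows([
  [0,[-5,0,0],[0,0,0]],
  [0,[-5,0,0],[0,0,0]],
  [0,[-5,0,0],[0,0,0]],
  [0,[-5,0,0],[0,0,0]],
  [0,[-5,0,0],[0,0,0]],
  [0,[-5,0,0],[0,0,0]],
  [0,[-5,0,0],[0,0,0]],
  [0,[-4,0,0],[0,0,0]],
  [0,[-4,0,0],[0,0,0]],
  [0,[-4,0,0],[0,0,0]],
  [0,[-4,0,0],[0,0,0]],
  [0,[-4,0,0],[0,0,0]],
])

```text
clock: 8.77
position: [0.448, -0.0614, 0.2353]
orientation: [0.707, 0.707, 0.0, 0.0]
contact_force: [0.5, -2.6, -1.0]
grip_width: 0.0001
grip_force: 0.9
```

Call:
send_rows([
  [0,[-4,0,0],[0,0,0]],
  [0,[-4,0,0],[0,0,0]],
  [0,[-4,0,0],[0,0,0]],
  [0,[-4,0,0],[0,0,0]],
  [0,[-4,0,0],[0,0,0]],
  [0,[-4,0,0],[0,0,0]],
  [0,[-4,0,0],[0,0,0]],
  [0,[-4,0,0],[0,0,0]],
  [0,[-4,0,0],[0,0,0]],
  [0,[0,0,0],[0,0,0]],
])

```text
clock: 9.6
position: [0.448, -0.0977, 0.2353]
orientation: [0.707, 0.707, -0.0, 0.0]
contact_force: [0.4, 0.3, 0.5]
grip_width: 0.0003
grip_force: 0.0
```

Call:
send_rows([
  [0,[-10,-10,0],[0,0,0]],
  [0,[0,0,-25],[0,0,0]],
  [0,[0,0,-30],[0,0,0]],
  [0,[0,0,-30],[0,0,0]],
  [0,[0,0,0],[0,0,0]],
])

```text
clock: 10.02
position: [0.4393, -0.1076, 0.3255]
orientation: [0.707, 0.707, 0.001, 0.004]
contact_force: [0.1, -0.1, 0.6]
grip_width: -0.0
grip_force: 0.0
```

Run:
```python
from h import *
w=bot.capture("wrist");s=bot.capture("side")[100:280,130:370]
cv2.imwrite("pics/w6.png",np.hstack([cv2.resize(w,(400,300)),cv2.resize(s,(400,300),interpolation=2)])[:,:,::-1])
```

```text
(no output)
```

View pics/w6.png

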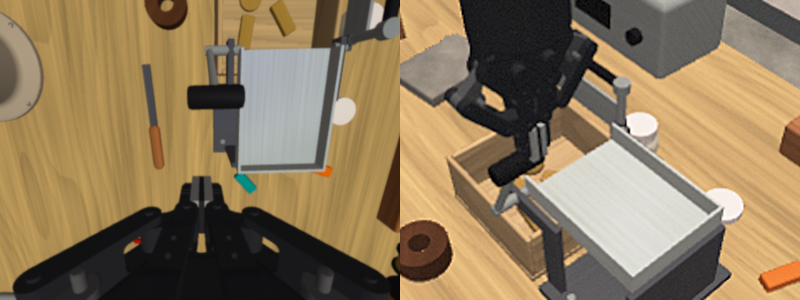

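The tray lies flat and empty (285,105), the gate is still open, the castings are in the tub, and the robot touches nothing.

```bash
python3 -c "
from rig import bot
print(bot.close_job())"
```

```text
the job is handed in; nothing more can be done
None
```

The gate is fully open, all four castings are in the tub, the tray was lowered gently until flat, and the job is handed in at about 10 s with the jar, felt wheel and cap not touched; the hand-in returned no verdict.

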